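Open the dry-storage chest by its pop-out T-handle

TASK

Open the grey dry-storage chest on the bench: press the red release button until the T-handle pops out, turn the handle clockwise by feel until it comes up against its stop and the lid springs free of its seal, then lift the lid by the handle until it stands at least 35 degrees open by itself, and let go. Work gently: do not press the button hard, do not wrench the latch against its stop or pull at the lid while it is still latched, and leave everything else on the bench as it is.

Things in the scene. Friction and masses are not known exactly. Their poses are not given: they have to be found in the camera images.
- chest: light grey metal chest, fixed, 270 mm deep (x), 360 wide (y), 145 high with its lid; origin under its centre on the bench, z up, -x its front (latch side), +x its hinge side. The steel latch plate, 56 by 160 mm, lies in the lid near the front, its top 147.5 mm above the bench; the T-handle's shaft is at x = -85, y = 0 in this frame, the button at x = -85, y = +85
- handle_top (a point): centre of the top of the black T-handle bar. The bar is 74 mm long (this frame's y), 14 mm wide (x) and 18 mm high; closed, it sits flush in a 22 mm wide slot of the plate, its length along the chest's y, and can be neither gripped nor turned. Popped out, its top stands 26 mm and its underside 8 mm over the plate; a spring (about 4 N) holds it out; it can be pushed back part of the way
- button_top (a point): centre of the top of the round red release button, 20 mm across, standing 10 mm over the plate beside the handle; it is pressed straight down along -z of this frame. Travel 6 mm to its solid stop; it takes 3 N to start and some 6 to 9 N to free the handle at about 4 mm, and springs back when let go; over 25 N may crack it
- lid_hinge (a point): middle of the lid's hinge line along the chest's far top edge; y is the hinge line, the handle's shaft lies 220 mm from it towards -x and the top of the latch plate 30.5 mm above it when closed
- t_handle (a joint): how far the T-handle has popped out, m: 0 flush, 0.026 fully out; it stays out when the button is let go
- cam (a joint): turn of the T-handle and its cam, rad: 0 latched, growing clockwise seen from above. It drags under a hidden strike (0.1 to 0.2 N m), set differently on each chest: the lid comes free at some 0.6 to 1.35 rad, a solid stop follows 0.06 rad later. Over 30 N inside the latch is too much: 0.23 N m at the stop, or a 12 N pull on the latched lid. A 20 N grip is enough to turn it; a firm one wrenches it
- lid (a joint): lid angle, rad: 0 closed, growing as it opens, at most 1.35. When the cam clears the strike the seal pushes the lid up to about 0.02 rad by itself. Friction hinges hold the lid where it is left; lifting it takes 5 to 12 N at the handle
- slide_box: blue slide box, 100 by 85 by 34 mm, loose; origin under its centre; leave it alone
- petri_dish: closed clear culture dish, 92 mm across, 18 high, loose; origin under its centre; leave it alone
- objective_can: black objective canister with a yellow band, 38 mm across, 68 high, loose; origin under its centre; leave it alone
- reagent_bottle: amber bottle with an orange cap, 70 mm across, 150 high, loose; origin under its centre; leave it alone
- tip_box: orange pipette-tip box with a clear cover, 85 by 120 by 75 mm, loose; origin under its centre; leave it alone
- marker_pen: green marker pen, 130 mm long (x), 14 thick, loose; origin under its centre; leave it alone

How it is judged:
On the way, in this order (a step that is already met when the one before it is completed fails the run):
1. the T-handle has popped out (value of joint t_handle above 0.02 m), for 0.1 s.
2. the handle is turned and the lid has sprung up off its seal (value of joint cam above 0.45 rad and value of joint lid above 0.012 rad), for 0.1 s.
At the end, for the whole second after the job is handed in: the lid stands at rest, at least 35 degrees (0.61 rad) open by itself, nothing touched by the robot (value of joint lid above 0.61 rad and velocity of joint lid between -0.05 and 0.05 rad/s).
It fails at once if the release button is pressed with more than 25 N (contact force between anything else and release_button above 25 N).
It fails at once if the latch is forced: more than 30 N between the handle with its cam and the chest (wrenched against the stop, turned while flush, or the lid pulled while latched) (contact force between cam and chest above 30 N).
It fails at once if something else on the bench is moved more than 20 mm (distance of any of slide_box, petri_dish, objective_can, reagent_bottle, tip_box, marker_pen from where it was at the start of the episode above 0.02 m).
It also fails if it takes over 72 s, if anything falls off the work surface, if the arm or the gripper's body presses on something with over 40 N, if the wrist force passes 120 N, or if a joint passes its speed limit or range.

ROBOT

A 7-joint arm with a two-finger parallel gripper is mounted at the origin on the work surface. World frame = base frame: x ahead of the robot, y to its left, z up, the work surface at z = 0. Lengths are in m, angles in rad, forces in N, time in s.
With the tool pointing down it reaches from about 0.425 to 0.95 m from the base axis. Payload 4.7 kg.
Tool frame: the origin (TCP) lies between the finger pads; the fingertips stand 25 mm ahead of it and the grasp point (between the pads) lies 6 mm ahead of it; x points along the fingers, z is the direction in which the jaws open and shut, and the axes are right-handed (so a half turn about x gives the same grasp; the last joint's range is limited). The gripper opens to 85 mm and grips with 20 to 120 N. Pads are 22 mm wide; open, the fingers measure 114 mm over their backs; the gripper's body (76 mm by 85 mm) begins 54 mm behind the grasp point. The pads swing forward as they close: fully open they stand 13 mm farther back than shut.
Start: joints at [-1.136, 0.469, -0.049, 1.532, 0.024, 1.141, -0.082], TCP at [0.302, 0.604, 0.256] pointing down, gripper open.
Joint ranges: [-2.59, 2.59], [-0.33, 1.99], [-1.39, 1.29], [0.1, 2.45], [-1.04, 4.18], [0.21, 1.99], [-2.66, 2.66]. Speed limits (rad/s): [2.57, 2.57, 3.14, 3.14, 3.14, 3.14, 3.14].

INTERFACE

Orientations are given as a 3x3 rotation matrix whose columns are the frame's x, y, z axes.
In Python, from rig import * gives the robot as it stands. Calls block until the motion is done:
- movep(position, orientation): joint-space move of the TCP to a pose.
- move_l(position, attitude=None, feed=0.15, until_force=None): straight line of the TCP; attitude=None keeps the orientation; feed is the mean speed in m/s. With until_force (N) it stops when the force on the tool has changed by that much, and returns True; else False.
- move_joints(angles): joint-space move.
- command_gripper(opening, newtons=None): finger opening in m; newtons is the grip in N (None keeps the last); returns when the fingers have stopped.
- sleep(seconds).
- inverse_kinematics(position, orientation): joint angles nearest the present ones, or None.
- sense(): the state.
- camera(name): name is "scene" or "top" or "wrist"; returns (picture, depth): 420x560x3 uint8, red, green, blue; 420x560 float32, m along the optical axis (not along the pixel's ray), 0 where there is no reading.
- camera_params(name): a dict with "K" (3x3 intrinsics, pixels), "position" and "rotation" of the camera in the world; the wrist camera has in their place "tool_from_camera" (4x4, takes a point from camera to tool coordinates, whose origin is the TCP and whose axes are the tool frame's). Camera axes: x right, y down, z forward; pixel columns grow to the right and rows downward; lengths in m; the calibration is good to about 2 mm. The wrist camera is an equidistant fisheye: a pixel r from the principal point sees the ray r / f radians off the axis. A picture is of the moment at which its call begins: read the wrist's pose just before it. camera_params takes no time and is no camera call.
A pose or a line that the arm cannot do raises Unreachable and nothing moves.
- finish_job(): hands the job in, once; it reports no verdict.
The state is a dict: "time_s": time; "joint_pos": joint angles; "qd": joint speeds; "joint_efforts": joint torques, N m; "position": TCP position; "tcp_rot": TCP orientation; "wrist_force": force on the tool from outside, world axes, zero at the start; "ft_torque": the same for the moment, N m; "finger_gap": finger opening in m.
Only numpy, scipy, OpenCV 4.12 (cv2) and the standard library are available. Lean on these libraries where they do the work, as an engineer would, in place of code of your own. Each camera call takes 0.05 s, during which the arm holds its last target.

## Working session

There is one attempt and no reset: what is moved stays moved. The work goes in short steps, each a Python script; the robot and the scene stay as the last script left them, time stands still between calls to the robot, and variables do not carry over. Pictures are saved under pics/ and viewed, and the job is handed in when it is done.

```bash
mkdir -p pics; ls
python3 - <<'E'
from rig import *
import cv2, numpy as np
s=sense(); print(s['time_s'],s['position'],s['wrist_force'],s['finger_gap'])
for n in ['scene','top','wrist']:
    p,d=camera(n); cv2.imwrite(f'pics/{n}0.png',p[:,:,::-1]); np.save(f'pics/{n}0.npy',d); print(n,camera_params(n))
E
```

```text
pics
0.0 [0.30169004 0.60320951 0.25523947] [ 0.45686012  0.16940908 -0.15613983] 0.08529307023435075
scene {'K': array([[380.87127365,   0.        , 275.0680567 ],
       [  0.        , 380.87127365, 211.41578829],
       [  0.        ,   0.        ,   1.        ]]), 'position': array([ 0.38371626, -0.45250346,  1.05643976]), 'rotation': array([[ 0.96632512, -0.21469235,  0.1418554 ],
       [-0.25709327, -0.82885797,  0.49688783],
       [ 0.01089996, -0.51662527, -0.85614223]])}
top {'K': array([[495.08898212,   0.        , 284.84233753],
       [  0.        , 495.08898212, 205.8767303 ],
       [  0.        ,   0.        ,   1.        ]]), 'position': array([0.40640443, 0.08792293, 1.59593249]), 'rotation': array([[ 0.0240097 , -0.99571984,  0.08924982],
       [-0.99970644, -0.02362334,  0.00538291],
       [-0.00325149, -0.08935286, -0.99599473]])}
wrist {'K': array([[325.1922621 ,   0.        , 280.22253161],
       [  0.        , 325.1922621 , 207.67374527],
       [  0.        ,   0.        ,   1.        ]]), 'tool_from_camera': array([[-8.20637161e-05, -2.94873418e-01,  9.55536321e-01,
        -1.17825507e-01],
       [-6.74005745e-04, -9.55536091e-01, -2.94873405e-01,
         7.46801541e-02],
       [ 9.99999769e-01, -6.68235378e-04, -1.20331536e-04,
         3.38105101e-04],
       [ 0.00000000e+00,  0.00000000e+00,  0.00000000e+00,
         1.00000000e+00]])}
```

View pics/scene0.png

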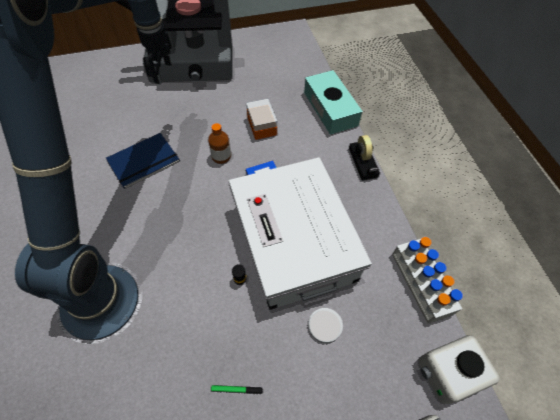

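View pics/top0.png

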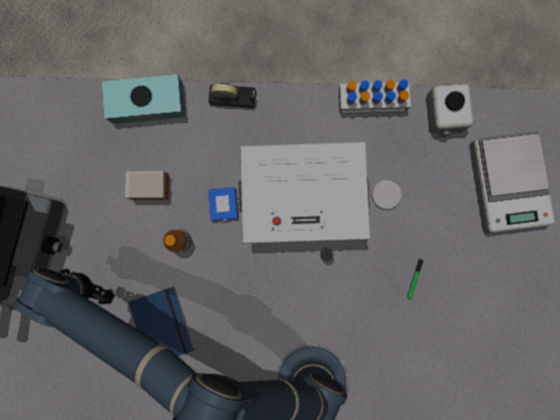

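The scene view shows the red button at about (258,200) and the handle at (266,228). The top view shows the button at (277,221), the handle at (306,219) and the lid spanning roughly (241..369, 143..243). Next I'll measure both.

```bash
cat > h.py <<'E'
import numpy as np, cv2
from rig import *
def ray_pin(n,uv):
    c=camera_params(n);K=c['K'];d=np.array([(uv[0]-K[0,2])/K[0,0],(uv[1]-K[1,2])/K[1,1],1.])
    return np.array(c['position']),np.array(c['rotation'])@d
def ray_wrist(uv,pos,R):
    c=camera_params('wrist');K=c['K'];T=np.array(c['tool_from_camera'])
    a=np.array([uv[0]-K[0,2],uv[1]-K[1,2]]);r=np.hypot(*a);t=r/K[0,0]
    d=np.array([*(a/max(r,1e-9)*np.sin(t)),np.cos(t)])
    return pos+R@T[:3,3],R@(T[:3,:3]@d)
def onz(o_d,z):
    o,d=o_d;return o+d*(z-o[2])/d[2]
def red(img,roi=None):
    hsv=cv2.cvtColor(img,cv2.COLOR_RGB2HSV);H,S,V=cv2.split(hsv)
    return (((H<8)|(H>172))&(S>150)&(V>70)).astype(np.uint8)
def blobs(m,amin=10):
    n,l,st,c=cv2.connectedComponentsWithStats(m)
    return [(st[i],c[i]) for i in range(1,n) if st[i,4]>=amin]
E
python3 - <<'E'
from h import *
for n,roi in [('scene',(235,180,290,250)),('top',(262,205,335,235))]:
    im=cv2.imread(f'pics/{n}0.png')[:,:,::-1].copy();x0,y0,x1,y1=roi
    m=np.zeros(im.shape[:2],np.uint8);m[y0:y1,x0:x1]=red(im)[y0:y1,x0:x1]
    for st,c in blobs(m,8): print(n,'red',st,c,onz(ray_pin(n,c),.1575))
    g=im.max(2);m=np.zeros_like(m);m[y0:y1,x0:x1]=(g<60)[y0:y1,x0:x1]
    for st,c in blobs(m,20): print(n,'dark',st,c,onz(ray_pin(n,c),.1475))
# lid corners from top
im=cv2.imread('pics/top0.png');m=(im.min(2)>140).astype(np.uint8)
cs,_=cv2.findContours(m,cv2.RETR_EXTERNAL,cv2.CHAIN_APPROX_NONE)
c=max([c for c in cs],key=cv2.contourArea);r=cv2.minAreaRect(c);print(r)
for b in cv2.boxPoints(r): print(b,onz(ray_pin('top',b),.145))
E
```

```text
scene red [255 197   7   7  34] [257.79411765 200.11764706] [0.49526486 0.1171505  0.1575    ]
scene dark [260 215  14  25  95] [266.92631579 227.52631579] [0.49975435 0.03116253 0.1475    ]
top red [274 218   6   6  31] [276.41935484 220.5483871 ] [0.49187282 0.119168   0.1575    ]
top dark [293 217  26   6  57] [307.31578947 219.85964912] [0.49664241 0.0289456  0.1475    ]
((304.46282958984375, 191.88458251953125), (95.94670867919922, 126.06332397460938), 88.09085083007812)
[239.86794 146.03775] [0.71196587 0.23384493 0.145     ]
[365.86127 141.83798] [ 0.73338739 -0.14063717  0.145     ]
[369.05774 237.73141] [ 0.44877295 -0.15265302  0.145     ]
[243.06439 241.93118] [0.42770206 0.21535381 0.145     ]
```

```bash
cat >> h.py <<'E'
from scipy.spatial.transform import Rotation as Ro
YAW=np.deg2rad(3.1)
def chestR(yaw=None): return Ro.from_euler('z',YAW if yaw is None else yaw).as_matrix()
def toolR(cam=0.,lid=0.,flip=False,yaw=None):
    # tool x = chest -z, tool z = +-chest x, turned clockwise by cam, tilted with the lid
    s=-1 if flip else 1
    B=np.column_stack([[0,0,-1],[0,s,0],[s,0,0]]).astype(float)
    return chestR(yaw)@Ro.from_euler('y',lid).as_matrix()@Ro.from_euler('z',-cam).as_matrix()@B
E
python3 - <<'E'
from h import *
h=np.array([.498,.030,.1735]);C=chestR()
hinge=h+C@np.array([.22,0,0]);hinge[2]=.117
for flip in (0,1):
    for cam in (0,.6,1.0,1.41):
        for lid in (0,.35,.66,.8):
            p=hinge+C@Ro.from_euler('y',lid).as_matrix()@(C.T@(h-hinge)+[0,0,0.0])
            q=inverse_kinematics(p,toolR(cam,lid,flip))
            print(flip,cam,lid,p.round(3),None if q is None else np.round(q,2))
E
```

```text
0 0 0 [0.498 0.03  0.174] [-0.5   0.29  0.43  2.05 -0.16  0.83  0.08]
0 0 0.35 [0.531 0.032 0.246] [-0.41  0.43  0.39  1.7  -0.15  1.39  0.08]
0 0 0.66 [0.579 0.034 0.297] [-0.28  0.62  0.27  1.35 -0.13  1.85  0.06]
0 0 0.8 [0.605 0.036 0.314] None
0 0.6 0 [0.498 0.03  0.174] [-0.57  0.3   0.51  2.06 -0.2   0.83 -0.49]
0 0.6 0.35 [0.531 0.032 0.246] [-0.53  0.45  0.55  1.71 -0.21  1.4  -0.45]
0 0.6 0.66 [0.579 0.034 0.297] [-0.4   0.65  0.49  1.36 -0.2   1.86 -0.44]
0 0.6 0.8 [0.605 0.036 0.314] None
0 1.0 0 [0.498 0.03  0.174] [-0.61  0.31  0.57  2.06 -0.22  0.83 -0.86]
0 1.0 0.35 [0.531 0.032 0.246] [-0.55  0.46  0.59  1.71 -0.22  1.4  -0.83]
0 1.0 0.66 [0.579 0.034 0.297] [-0.47  0.67  0.6   1.37 -0.24  1.87 -0.78]
0 1.0 0.8 [0.605 0.036 0.314] None
0 1.41 0 [0.498 0.03  0.174] [-0.67  0.32  0.64  2.06 -0.25  0.84 -1.24]
0 1.41 0.35 [0.531 0.032 0.246] [-0.59  0.47  0.65  1.71 -0.25  1.41 -1.22]
0 1.41 0.66 [0.579 0.034 0.297] [-0.51  0.69  0.68  1.37 -0.27  1.87 -1.15]
0 1.41 0.8 [0.605 0.036 0.314] None
1 0 0 [0.498 0.03  0.174] [ 0.75  0.55 -1.17  1.99  0.6   1.01  2.48]
1 0 0.
[... 247 characters left out ...]
0.6 0.35 [0.531 0.032 0.246] [-0.1   0.42 -0.04  1.68 -0.01  1.39  2.46]
1 0.6 0.66 [0.579 0.034 0.297] [-0.06  0.61 -0.1   1.34 -0.01  1.85  2.44]
1 0.6 0.8 [0.605 0.036 0.314] None
1 1.0 0 [0.498 0.03  0.174] [-0.22  0.28  0.09  2.04 -0.03  0.83  2.08]
1 1.0 0.35 [0.531 0.032 0.246] [-0.15  0.41  0.04  1.69 -0.04  1.39  2.09]
1 1.0 0.66 [0.579 0.034 0.297] [-0.1   0.61 -0.02  1.34 -0.03  1.85  2.08]
1 1.0 0.8 [0.605 0.036 0.314] None
1 1.41 0 [0.498 0.03  0.174] [-0.29  0.28  0.17  2.04 -0.06  0.83  1.7 ]
1 1.41 0.35 [0.531 0.032 0.246] [-0.19  0.41  0.09  1.69 -0.05  1.39  1.7 ]
1 1.41 0.66 [0.579 0.034 0.297] [-0.13  0.61  0.02  1.34 -0.05  1.85  1.68]
1 1.41 0.8 [0.605 0.036 0.314] None
```

Run:
```python
from h import *
move_l([.302,.604,.34],feed=.25)
movep([.496,.05,.30],toolR())
command_gripper(0.0,20)
s=sense();p,d=camera('wrist');print(s['time_s'],s['position'],s['finger_gap'],s['wrist_force'])
np.savez('pics/w1.npz',p=p,d=d,pos=s['position'],R=s['tcp_rot']);cv2.imwrite('pics/w1.png',p[:,:,::-1])
```

```text
3.5083 [0.49599645 0.04999292 0.3000126 ] -0.00010551268147731258 [ 0.08113587  0.09700043 -0.64028463]
```

View pics/w1.png

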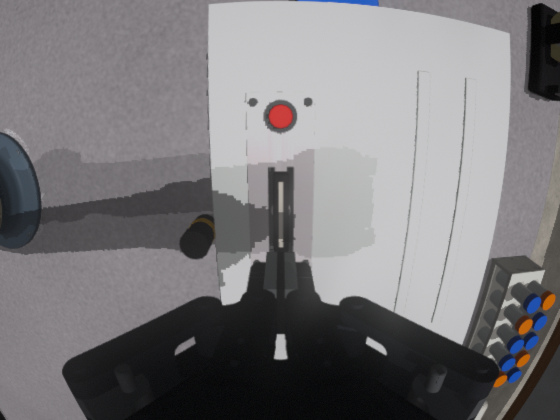

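Run:
```python
from h import *
z=np.load('pics/w1.npz');im=z['p'];pos,R=z['pos'],z['R']
m=red(im);m[:,:220]=0;m[200:]=0
for st,c in blobs(m,50):
    print(st,c,onz(ray_wrist(c,pos,R),.1575), z['d'][int(c[1]),int(c[0])])
print('slot ends',[onz(ray_wrist(u,pos,R),.1475).round(4) for u in [(281.5,168),(269,190),(293,190),(269,240),(293,240)]])
g=cv2.resize(im[80:270,220:345],None,fx=4,fy=4,interpolation=cv2.INTER_NEAREST)[:600]
cv2.imwrite('pics/w1c.png',cv2.resize(im[80:270,220:345],(395,600),interpolation=cv2.INTER_NEAREST)[:,:,::-1])
```

```text
[269 105  24  23 434] [280.16589862 115.95852535] [0.49281049 0.12071785 0.1575    ] 0.24909744
slot ends [array([0.4963, 0.0769, 0.1475]), array([0.4866, 0.0572, 0.1475]), array([0.5072, 0.0583, 0.1475]), array([0.4886, 0.0109, 0.1475]), array([0.5102, 0.0121, 0.1475])]
```

View pics/w1c.png

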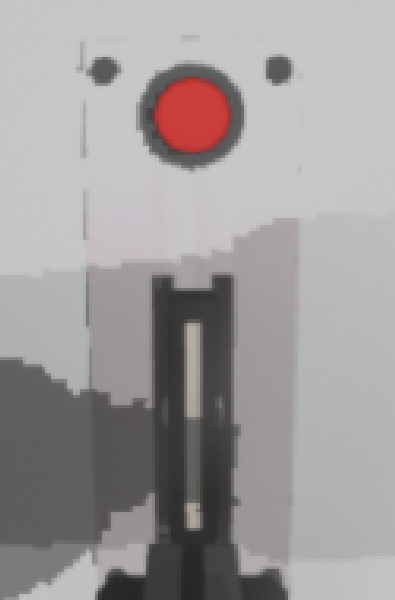

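The zoomed wrist view shows the red disc at pixel (280,116) and the handle bar centred on column 281, with its far end at row 172. That gives the button at (0.493, 0.1205), the shaft at about (0.498, 0.0355) and a yaw of 3.1°. The 85 mm spacing agrees. Now I'll press the button.

Run:
```python
from h import *
b=np.array([.493,.1203])
move_l([*b,.20],toolR(),feed=.12)
f0=sense()['wrist_force'];print(f0)
r=move_l([*b,.172],feed=.012,until_force=4.0)
s=sense();print(r,s['position'],s['wrist_force']-f0)
z=s['position'][2]
for k in range(1,9):
    move_l([*b,z-.0007*k],feed=.01)
    s=sense();f=s['wrist_force']-f0;print(k,s['position'][2].round(5),f.round(2))
    if f[2]>10.5: break
move_l([*b,.26],feed=.1)
p=sense();im,d=camera('wrist');print(p['time_s'])
cv2.imwrite('pics/w2.png',im[:,:,::-1]);np.savez('pics/w2.npz',p=im,d=d,pos=p['position'],R=p['tcp_rot'])
```

```text
[0.32942014 0.73625553 1.27647073]
True [0.49299432 0.12031853 0.1828398 ] [-1.21084189 -0.59771692  3.29733953]
1 0.18268 [-2.1  -0.7   4.72]
2 0.18207 [-2.35 -0.89  4.72]
3 0.18139 [-2.79 -2.15  5.89]
4 0.18076 [-2.36 -1.41  6.41]
5 0.17998 [-1.96 -0.28  5.11]
6 0.17906 [-2.6  -1.66  3.43]
7 0.17825 [-2.15 -1.42  4.06]
8 0.17759 [-1.81 -1.86  5.01]
9.1083
```

View pics/w2.png

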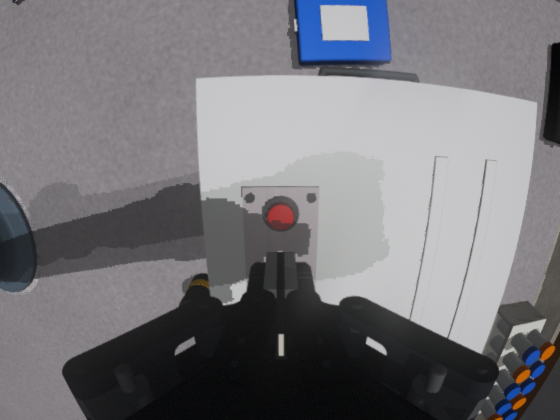

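The view is centred on the button at (281,215), and the fingers hide the handle. I'll look again from farther along -y with the gripper open.

Run:
```python
from h import *
move_l([.4995,-.03,.30],toolR(),feed=.2)
command_gripper(.05,20)
s=sense();p,d=camera('wrist');print(s['time_s'],s['finger_gap'])
np.savez('pics/w3.npz',p=p,d=d,pos=s['position'],R=s['tcp_rot']);cv2.imwrite('pics/w3.png',p[:,:,::-1])
m=red(p);m[:,:220]=0
for st,c in blobs(m,50):
    if st[1]<200: print(st,c,onz(ray_wrist(c,s['position'],s['tcp_rot']),.1575))
```

```text
10.6167 0.05031596502026578
[269   8  25  23 436] [281.31422018  19.14220183] [0.49293241 0.12027761 0.1575    ]
```

View pics/w3.png

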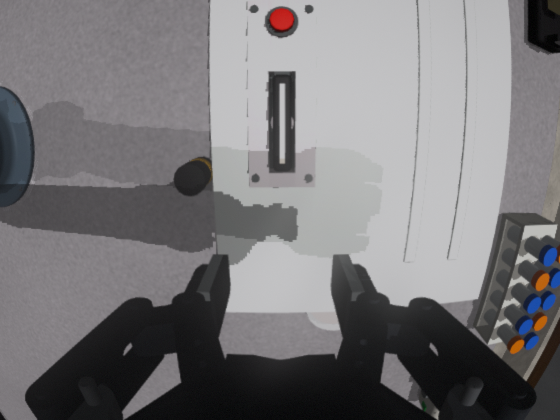

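The handle is at rows 72–172, column 282, and it isn't clear from the picture whether it has popped. The depth reading should tell.

Run:
```python
from h import *
z=np.load('pics/w3.npz');d=z['d'];pos,R=z['pos'],z['R']
def pt(u,v):
    o,r=ray_wrist((u,v),pos,R);T=np.array(camera_params('wrist')['tool_from_camera'])
    ax=R@T[:3,2];return o+r*d[v,u]/(r@ax)
for v in range(60,190,8): print(v,[(np.round(pt(u,v),4)).tolist() for u in (275,282,289)], pt(305,v)[2].round(4))
im=z['p'];cv2.imwrite('pics/w3c.png',cv2.resize(im[0:195,230:335],(323,600),interpolation=cv2.INTER_NEAREST)[:,:,::-1])
```

```text
60 [[0.4896, 0.087, 0.1493], [0.4953, 0.0873, 0.149], [0.5009, 0.0878, 0.148]] 0.1486
68 [[0.49, 0.0804, 0.1484], [0.4956, 0.0808, 0.1477], [0.5013, 0.0809, 0.1489]] 0.1488
76 [[0.4909, 0.0709, 0.1748], [0.496, 0.0712, 0.1743], [0.5012, 0.0716, 0.1732]] 0.1477
84 [[0.4912, 0.065, 0.1727], [0.4963, 0.0651, 0.1748], [0.5015, 0.0656, 0.173]] 0.1486
92 [[0.4915, 0.059, 0.1731], [0.4967, 0.0592, 0.1743], [0.5018, 0.0595, 0.1736]] 0.1489
100 [[0.4919, 0.0529, 0.1748], [0.497, 0.0531, 0.1751], [0.5021, 0.0535, 0.1736]] 0.1476
108 [[0.4922, 0.0469, 0.1739], [0.4973, 0.0472, 0.1736], [0.5025, 0.0475, 0.1743]] 0.1482
116 [[0.4925, 0.0409, 0.1745], [0.4976, 0.0412, 0.1751], [0.5028, 0.0415, 0.1737]] 0.1475
124 [[0.4928, 0.0349, 0.1742], [0.498, 0.0353, 0.1752], [0.5032, 0.0355, 0.1735]] 0.1484
132 [[0.4931, 0.0289, 0.1731], [0.4983, 0.0293, 0.1752], [0.5035, 0.0295, 0.1746]] 0.1471
140 [[0.4934, 0.0229, 0.1736], [0.4986, 0.0232, 0.1746], [0.5038, 0.0235, 0.1742]] 0.1465
148 [[0.4937, 0.017, 0.1756], [0.4989, 0.0173, 0.1754], [0.5042, 0.0174, 0.1739]] 0.1482
156 [[0.494, 0.0106, 0.173], [0.4993, 0.0113, 0.1756], [0.5045, 0.0114, 0.1744]] 0.1489
164 [[0.4943, 0.0045, 0.1734], [0.4996, 0.0053, 0.1764], [0.5049, 0.0052, 0.1738]] 0.1489
172 [[0.4945, -0.0066, 0.148], [0.5004, -0.0064, 0.1471], [0.5063, -0.006, 0.1477]] 0.1487
180 [[0.4948, -0.0137, 0.147], [0.5007, -0.0132, 0.1477], [0.5067, -0.0129, 0.1477]] 0.1479
188 [[0.4952, -0.0206, 0.1476], [0.5012, -0.0207, 0.1457], [0.5072, -0.0203, 0.1461]] 0.1454
```

View pics/w3c.png

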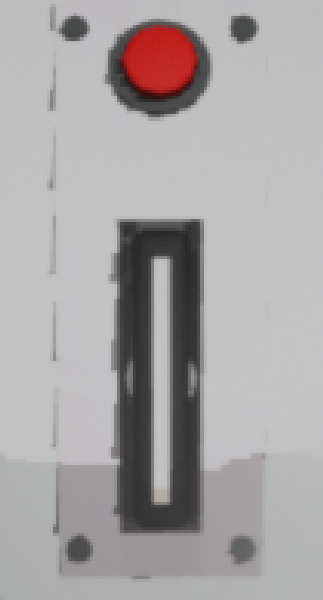

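The depth puts the bar top at 0.174 and the plate at 0.148, so the handle has popped. The bar spans y 0.0005..0.073 with its centre at (0.498, 0.036). Next is a gentle grip.

```bash
cat >> h.py <<'E'
H=np.array([.4981,.0359])
E
python3 - <<'E'
from h import *
command_gripper(.036,20)
move_l([*H,.23],toolR(),feed=.15)
sleep(.2);s=sense();print(s['wrist_force'].round(2),s['ft_torque'].round(3))
r=move_l([*H,.182],feed=.05,until_force=5);print(r,sense()['position'])
s=sense();print(s['wrist_force'].round(2),s['ft_torque'].round(3))
command_gripper(0.0,20)
sleep(.2);s=sense();print(s['time_s'],s['finger_gap'],s['position'],s['wrist_force'].round(2),s['ft_torque'].round(3))
p,d=camera('wrist');cv2.imwrite('pics/w4.png',p[:,:,::-1])
E
```

```text
[-0.62  0.11 -0.06] [0.016 0.052 0.055]
False [0.4983888  0.03588918 0.18230538]
[ 0.14 -0.29  0.13] [ 0.056  0.005 -0.02 ]
13.575 0.013381988414682276 [0.49733343 0.03589281 0.18189022] [-5.77 -0.33  3.17] [-0.04   0.943  0.038]
```

View pics/w4.png

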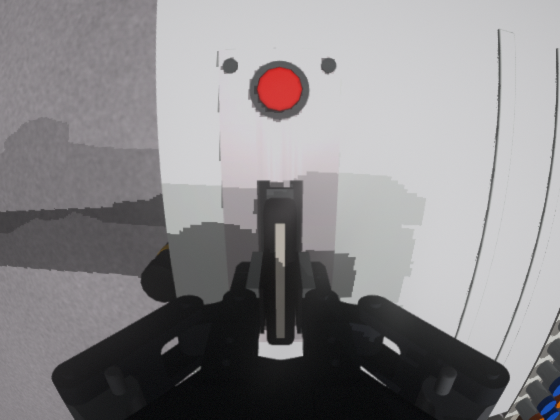

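The handle is held between the fingers with a gap of 13.4 mm, but there is 6 N of side load, so the handle must sit about 1 mm farther toward -x. I'll null that load, then turn in small steps while watching the moment.

Run:
```python
from h import *
t=np.array([*H,.182])
for k in range(5):
    s=sense();f=s['wrist_force'];
    print(s['time_s'],t.round(4),s['position'].round(4),f.round(2),s['ft_torque'].round(3))
    if abs(f[0])<1.2: break
    t[0]+=np.clip(f[0]/6*.0009,-.001,.001); t[2]+=0
    move_l(t,feed=.01);sleep(.1)
np.save('t.npy',t)
# first small turns
for c in (.03,.06,.09,.12):
    t0=sense()['time_s'];move_l(t,toolR(c));sleep(.05);fs=[]
    for _ in range(3):
        s=sense();fs.append([*s['wrist_force'],s['ft_torque'][2]]);sleep(.02)
    f=np.mean(fs,0)
    yaw=np.arctan2(*(s['tcp_rot'][[1,0],2]));print(c,round(s['time_s']-t0,2),round(YAW-yaw,4),f.round(3))
```

```text
13.625 [0.4981 0.0359 0.182 ] [0.4973 0.0359 0.1818] [-3.64 -0.03  3.53] [-0.034  1.073  0.043]
13.975 [0.4976 0.0359 0.182 ] [0.4973 0.0359 0.1819] [-3.75 -0.14  3.1 ] [-0.047  1.033  0.025]
14.325 [0.497  0.0359 0.182 ] [0.4972 0.0359 0.1821] [-3.13 -0.88  2.85] [-0.064  0.782  0.051]
14.675 [0.4965 0.0359 0.182 ] [0.4971 0.0359 0.1822] [-2.19 -0.4   4.68] [-0.069  0.359  0.107]
15.025 [0.4962 0.0359 0.182 ] [0.497  0.0359 0.1823] [ 0.28 -0.06  2.89] [-0.138 -0.147  0.069]
0.03 0.33 0.0295 [ 1.702 -0.508  3.097  0.092]
0.06 0.33 0.0595 [ 2.737 -0.673  3.053  0.078]
0.09 0.33 0.0895 [ 4.458 -0.457  2.8    0.041]
0.12 0.33 0.1193 [ 5.401 -0.273  3.468  0.077]
```

```bash
cat >> h.py <<'E'
def lidz(box=(.03,.07,.02,.11)):
    s=sense();p,d=camera('wrist');pos,R=s['position'],s['tcp_rot']
    c=camera_params('wrist');K=c['K'];T=np.array(c['tool_from_camera'])
    v,u=np.mgrid[0:420:4,0:560:4];dd=d[::4,::4];a=(u-K[0,2]);b=(v-K[1,2]);r=np.hypot(a,b)+1e-9;t=r/K[0,0]
    ok=(dd>.05)&(t<1.3)
    P=np.stack([a/r*np.tan(np.minimum(t,1.3)),b/r*np.tan(np.minimum(t,1.3)),np.ones_like(r)],-1)*dd[...,None]
    P=(P@T[:3,:3].T+T[:3,3])@R.T+pos
    L=(P-[*H,0])@chestR()
    k=ok&(L[...,0]>box[0])&(L[...,0]<box[1])&(L[...,1]>box[2])&(L[...,1]<box[3])&(L[...,2]>.12)&(L[...,2]<.168)
    return np.median(L[k][:,2]) if k.sum()>20 else np.nan,int(k.sum()),p
E
cat > turn.py <<'E'
from h import *
import sys
c,cend,step=map(float,sys.argv[1:4]);t=np.load('t.npy')
print('lid0',lidz()[:2]);z0=None
while c<cend-1e-6:
    c+=step;move_l(t,toolR(c));sleep(.03);fs=[]
    for _ in range(4):
        s=sense();fs.append([*s['wrist_force'],s['ft_torque'][2]]);sleep(.01)
    f=np.mean(fs,0);yaw=np.arctan2(*(s['tcp_rot'][[1,0],2]))
    z,n,p=lidz();z0=z if z0 is None else z0
    print(round(s['time_s'],2),round(c,3),round(YAW-yaw,3),'f',f[:3].round(1),'tq',f[3].round(3),'lid',round(z,4),n,'tz',t[2].round(4),flush=True)
    if abs(f[3])>.19 or z-z0>.0022 or abs(f[2])>9: print('STOP');break
    t[:2]+=np.clip(.00008*f[:2],-.0004,.0004)
np.save('t.npy',t);cv2.imwrite(f'pics/t{c:.3f}.png',p[:,:,::-1])
E
python3 turn.py .12 .45 .03
```

```text
lid0 (np.float64(0.1457827737027415), 874)
16.78 0.15 0.149 f [ 5.2 -0.6  3.1] tq 0.088 lid 0.1458 889 tz 0.182
17.15 0.18 0.179 f [ 5.1 -0.5  3.2] tq 0.071 lid 0.1458 896 tz 0.182
17.52 0.21 0.209 f [ 4.5 -0.4  3.4] tq 0.066 lid 0.1458 905 tz 0.182
17.88 0.24 0.239 f [3.6 0.3 3.5] tq 0.1 lid 0.1458 913 tz 0.182
18.25 0.27 0.269 f [ 1.9 -0.1  3.3] tq 0.107 lid 0.1458 924 tz 0.182
18.62 0.3 0.299 f [0.3 0.3 3. ] tq 0.06 lid 0.1458 939 tz 0.182
18.98 0.33 0.329 f [-0.5  0.6  3. ] tq 0.093 lid 0.1457 941 tz 0.182
19.35 0.36 0.359 f [-1.6  0.3  2.6] tq 0.115 lid 0.1458 945 tz 0.182
19.72 0.39 0.389 f [-2.   0.1  2.7] tq 0.082 lid 0.1458 950 tz 0.182
20.08 0.42 0.42 f [-2.3 -0.5  3. ] tq 0.055 lid 0.1458 954 tz 0.182
20.45 0.45 0.449 f [-2.4  0.2  2.6] tq 0.05 lid 0.1458 959 tz 0.182
```

```bash
python3 turn.py .45 1.44 .03
```

```text
lid0 (np.float64(0.14573213038071522), 955)
20.87 0.48 0.479 f [-1.8  0.3  3.5] tq 0.038 lid 0.1458 955 tz 0.182
21.23 0.51 0.509 f [-1.4 -0.3  3.4] tq 0.054 lid 0.1458 966 tz 0.182
21.6 0.54 0.54 f [-1.  -0.6  3.1] tq 0.019 lid 0.146 967 tz 0.182
21.97 0.57 0.57 f [ 0.2 -0.4  3.1] tq -0.026 lid 0.1461 970 tz 0.182
22.33 0.6 0.599 f [ 1.  -0.1  3.7] tq -0.055 lid 0.1463 975 tz 0.182
22.7 0.63 0.63 f [ 2.9 -0.3  4. ] tq -0.086 lid 0.1489 1007 tz 0.182
STOP
```

View pics/t0.630.png

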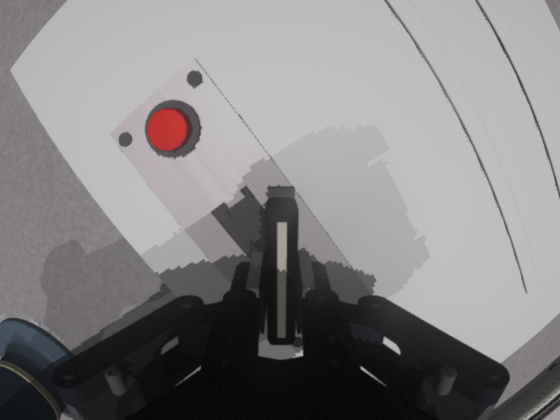

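```bash
python3 turn.py .63 .645 .015
python3 - <<'E'
from h import *
for b in [(.03,.07,.02,.11),(-.04,-.03,.05,.12),(.07,.12,.02,.11),(.12,.17,-.05,.05)]: print(b,lidz(b)[:2])
E
```

```text
lid0 (np.float64(0.14885502076518675), 1003)
23.12 0.645 0.645 f [ 4.8 -0.3  3.7] tq -0.108 lid 0.1489 1005 tz 0.182
(0.03, 0.07, 0.02, 0.11) (np.float64(0.14893759610701818), 1006)
(-0.04, -0.03, 0.05, 0.12) (np.float64(0.15084700747676283), 140)
(0.07, 0.12, 0.02, 0.11) (np.float64(0.14804308001662492), 916)
(0.12, 0.17, -0.05, 0.05) (np.float64(0.14699553492625056), 757)
```

The picture shows the bar turned about 36° relative to its slot. The depth slope gives a lid angle of about 0.020 rad, so the lid is free. I'll null the side force, then feel gently for the stop.

Run:
```python
from h import *
t=np.load('t.npy');c=.645
def rd(n=8):
    fs=[]
    for _ in range(n):
        s=sense();fs.append([*s['wrist_force'],s['ft_torque'][2]]);sleep(.01)
    return np.mean(fs,0),s
for k in range(6):
    f,s=rd();print('null',round(s['time_s'],2),t.round(4),s['position'].round(4),f.round(3))
    if np.hypot(*f[:2])<1.5: break
    t[:2]+=np.clip(.00012*f[:2],-.0006,.0006);move_l(t,feed=.02)
f0,_=rd();
for k in range(7):
    c+=.012;move_l(t,toolR(c));f,s=rd();print(round(s['time_s'],2),round(c,3),f.round(3),flush=True)
    if abs(f[3]-f0[3])>.06: print('STOP felt');break
np.save('t.npy',t);print('c',c,lidz()[:2])
```

```text
null 23.43 [0.4973 0.0358 0.182 ] [0.4975 0.0358 0.1822] [ 5.068 -0.109  3.921 -0.081]
null 23.75 [0.4979 0.0358 0.182 ] [0.4976 0.0358 0.1819] [ 3.47  -0.07   3.725 -0.087]
null 24.07 [0.4983 0.0358 0.182 ] [0.4977 0.0358 0.1817] [ 1.9    0.135  3.947 -0.088]
null 24.38 [0.4985 0.0358 0.182 ] [0.4978 0.0358 0.1817] [ 0.359  0.366  3.986 -0.097]
24.77 0.657 [-1.449  0.109  3.681 -0.051]
25.08 0.669 [-2.741  0.702  3.524 -0.038]
25.4 0.681 [-3.793  0.615  3.739 -0.019]
25.72 0.693 [-4.738e+00  8.060e-01  3.492e+00 -1.000e-03]
STOP felt
c 0.6930000000000001 (np.float64(0.1489084584479547), 1010)
```

The moment rises gradually from -0.097 to about 0 as the handle reaches the stop. I'll back off a little, firm the grip slightly, and lift along the hinge arc with force checks.

```bash
cat > lift.py <<'E'
from h import *
import sys
C=chestR();c=.665
hinge=np.array([*H,.117])+C@np.array([.22,0,0])
t=np.load('t.npy');rel=Ro.from_euler('y',-.02).as_matrix()@(C.T@(t-hinge))
def tgt(L,off=0.):
    r=rel*(1+off/np.linalg.norm(rel));return hinge+C@Ro.from_euler('y',L).as_matrix()@r
def tilt(L): return min(max(L-.02,0),.64)
if __name__=='__main__':
    for L in (.6,.66,.69,.72,.75):
        q=inverse_kinematics(tgt(L),toolR(c,tilt(L)));print(L,tgt(L).round(3),None if q is None else np.round(q,2))
E
python3 lift.py
python3 - <<'E'
from lift import *
move_l(t,toolR(c));command_gripper(0,32);sleep(.1);s=sense();print(s['time_s'],s['finger_gap'],s['wrist_force'].round(1),s['ft_torque'].round(2))
off=0
for L in (.03,.045,.07,.10,.13):
    move_l(tgt(L,off),toolR(c,tilt(L)),feed=.04);sleep(.05);s=sense();f=s['wrist_force']
    rh=C@Ro.from_euler('y',L).as_matrix()@rel;rh/=np.linalg.norm(rh)
    print(round(s['time_s'],2),L,f.round(1),'rad',round(f@rh,1),'tau',s['ft_torque'].round(2),s['finger_gap'].round(4),'off',round(off,4),flush=True)
    if np.linalg.norm(f)>25: print('STOP');break
    off+=np.clip(.0001*(f@rh),-.0008,.0008)
np.save('off.npy',off)
p,d=camera('scene');cv2.imwrite('pics/s5.png',p[:,:,::-1])
E
```

```text
0.6 [0.57  0.04  0.292] [-0.49  0.61  0.59  1.44 -0.24  1.77 -0.47]
0.66 [0.581 0.04  0.3  ] [-0.47  0.66  0.59  1.37 -0.24  1.86 -0.47]
0.69 [0.586 0.041 0.304] [-0.46  0.66  0.59  1.34 -0.25  1.87 -0.47]
0.72 [0.592 0.041 0.308] [-0.46  0.67  0.59  1.32 -0.25  1.89 -0.47]
0.75 [0.598 0.041 0.312] [-0.45  0.68  0.59  1.3  -0.25  1.9  -0.47]
26.3417 0.013402845491999757 [-5.6  1.   3.8] [0.15 1.41 0.01]Traceback (most recent call last):
  File "<stdin>", line 7, in <module>
AttributeError: 'float' object has no attribute 'round'
```

```bash
cat > dolift.py <<'E'
from lift import *
import sys
off=float(np.load('off.npy')) if len(sys.argv)>4 else 0.
for L in np.arange(float(sys.argv[1]),float(sys.argv[2])+1e-6,float(sys.argv[3])):
    move_l(tgt(L,off),toolR(c,tilt(L)),feed=.05);sleep(.04);s=sense();f=np.array(s['wrist_force'])
    rh=C@Ro.from_euler('y',L).as_matrix()@rel;rh/=np.linalg.norm(rh)
    print(round(s['time_s'],2),round(L,3),f.round(1),'rad',round(float(f@rh),1),'tau',np.round(s['ft_torque'],2),round(s['finger_gap'],4),'off',round(off,4),flush=True)
    if np.linalg.norm(f)>25: print('STOP');break
    off+=float(np.clip(.0001*(f@rh),-.0008,.0008))
np.save('off.npy',off)
p,d=camera('scene');cv2.imwrite(f'pics/s{L:.2f}.png',p[:,:,::-1])
E
python3 dolift.py .03 .13 .025
```

```text
26.93 0.03 [-5.5  1.8  4. ] rad 6.3 tau [ 0.12  1.43 -0.03] 0.0134 off 0.0
27.24 0.055 [-5.2  0.2  2. ] rad 5.6 tau [0.15 1.2  0.04] 0.0136 off 0.0006
27.55 0.08 [-3.5  0.5  1. ] rad 3.6 tau [ 0.15  0.91 -0.06] 0.0134 off 0.0012
27.86 0.105 [-2.5  0.9  0.5] rad 2.4 tau [ 0.23  0.52 -0.01] 0.0131 off 0.0016
28.17 0.13 [-1.   1.   0.5] rad 1.0 tau [ 0.2   0.25 -0.08] 0.0134 off 0.0018
```

```bash
ls pics
```

```text
s0.13.png
scene0.npy
scene0.png
t0.450.png
t0.630.png
t0.645.png
top0.npy
top0.png
w1.npz
w1.png
w1c.png
w2.npz
w2.png
w3.npz
w3.png
w3c.png
w4.png
wrist0.npy
wrist0.png
```

Run:
```python
from h import *
p,d=camera('wrist');cv2.imwrite('pics/w6.png',p[:,:,::-1]);print(sense()['position'])
```

```text
[0.5057963  0.03617183 0.20662363]
```

View pics/w6.png

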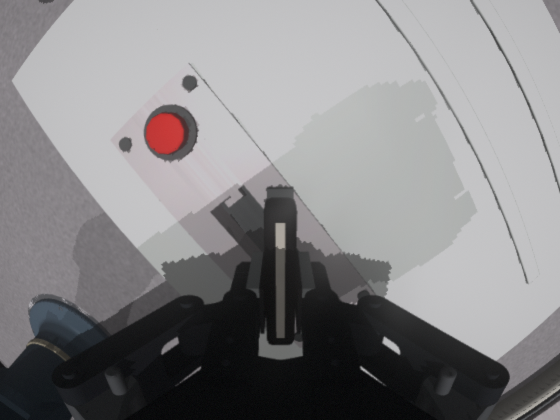

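View pics/s0.13.png

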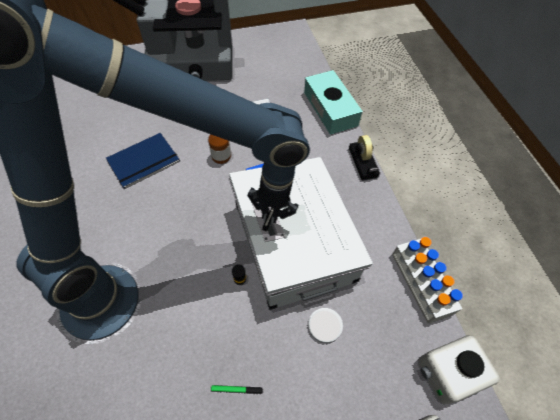

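The wrist view of the lid and handle is the same as before the 25 mm lift (button at (165,132)), so the lid is following. I'll carry on lifting.

```bash
python3 dolift.py .165 .30 .035 x && python3 dolift.py .335 .74 .04 x
```

```text
28.62 0.165 [-0.4  1.4 -0.4] rad 0.1 tau [ 0.29 -0.17  0.01] 0.0134 off 0.0019
28.97 0.2 [ 0.8  2.3 -1.6] rad -1.5 tau [ 0.25 -0.53 -0.1 ] 0.0132 off 0.0019
29.32 0.235 [ 2.2  1.7 -1.7] rad -2.8 tau [ 0.3  -0.72 -0.03] 0.0134 off 0.0018
29.67 0.27 [ 1.8  1.9 -0.9] rad -2.1 tau [ 0.28 -0.68 -0.06] 0.0126 off 0.0015
30.21 0.335 [ 0.2  2.1 -3.1] rad -2.0 tau [ 0.35 -0.71 -0.04] 0.0135 off 0.0013
30.58 0.375 [-0.3  1.9 -2. ] rad -1.1 tau [ 0.37 -0.4  -0.12] 0.0134 off 0.0011
30.96 0.415 [-1.6  1.7 -1. ] rad 0.5 tau [ 0.39 -0.25 -0.18] 0.013 off 0.001
31.33 0.455 [-2.5  1.4 -0.8] rad 1.3 tau [ 0.49 -0.2  -0.2 ] 0.013 off 0.001
31.71 0.495 [-1.7  1.8 -1.7] rad -0.0 tau [ 0.42 -0.22 -0.21] 0.0129 off 0.0011
32.08 0.535 [-2.8  1.9 -1.4] rad 0.8 tau [ 0.48 -0.24 -0.26] 0.0133 off 0.0011
32.46 0.575 [-1.3  2.2 -1.7] rad -0.5 tau [ 0.56 -0.33 -0.32] 0.0137 off 0.0012
32.83 0.615 [-1.9  2.9 -1.5] rad -0.1 tau [ 0.55 -0.29 -0.39] 0.0133 off 0.0012
33.21 0.655 [-2.1  3.1 -1.8] rad -0.3 tau [ 0.59 -0.35 -0.43] 0.0131 off 0.0012
33.58 0.695 [-4.4  3.5  0.3] rad 2.7 tau [ 0.62  0.54 -0.42] 0.0128 off 0.0011
33.96 0.735 [-5.1  2.9 -0.1] rad 2.6 tau [ 0.6   1.01 -0.47] 0.0129 off 0.0014
```

```bash
ls pics/s0*
python3 - <<'E'
from h import *
s=sense();print(s['time_s'],s['position'])
p,d=camera('scene');cv2.imwrite('pics/s7.png',p[:,:,::-1])
E
```

```text
pics/s0.13.png
pics/s0.27.png
pics/s0.73.png
34.0083 [0.59233996 0.04110063 0.31183978]
```

View pics/s7.png

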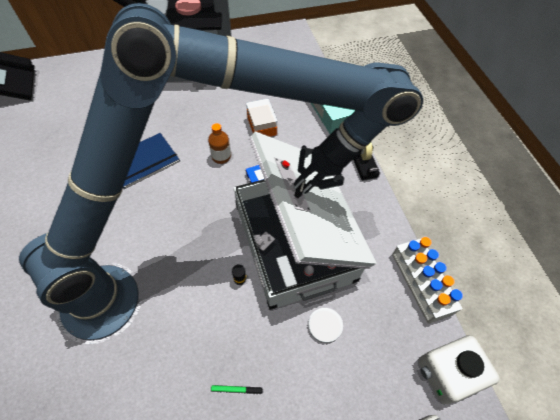

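The lid stands well open with the handle still gripped at about (300,185), and the bench items are where they were. I'll release and back off along the tool axis.

Run:
```python
from h import *
command_gripper(.04,20);sleep(.1)
s=sense();p0,R=np.array(s['position']),np.array(s['tcp_rot']);print(s['time_s'],s['finger_gap'],np.round(s['wrist_force'],1))
for d in (.08,.06,.05,.04):
    try: print(d,move_l(p0-R[:,0]*d,feed=.06,until_force=8));break
    except Unreachable as e: print(d,'unreach')
sleep(.3);s=sense();print(s['time_s'],np.array(s['position']).round(3),np.round(s['wrist_force'],1))
for n in('scene','wrist'):
    p,dd=camera(n);cv2.imwrite(f'pics/{n}8.png',p[:,:,::-1]);np.save(f'pics/{n}8.npy',dd)
```

```text
34.5333 0.04037811299267829 [-0.1  0.3 -0.4]
0.08 unreach
0.06 unreach
0.05 unreach
0.04 False
35.6583 [0.618 0.042 0.343] [ 0.8 -0.3 -0.1]
```

View pics/scene8.png

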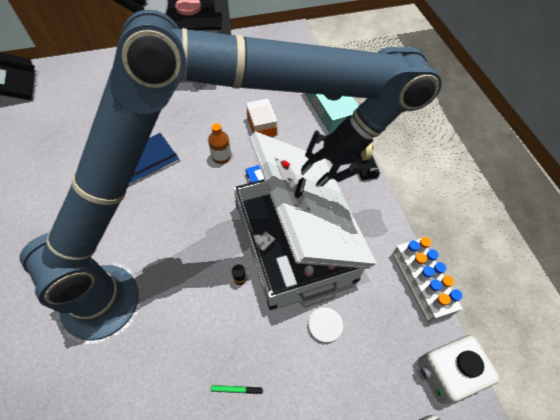

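View pics/wrist8.png

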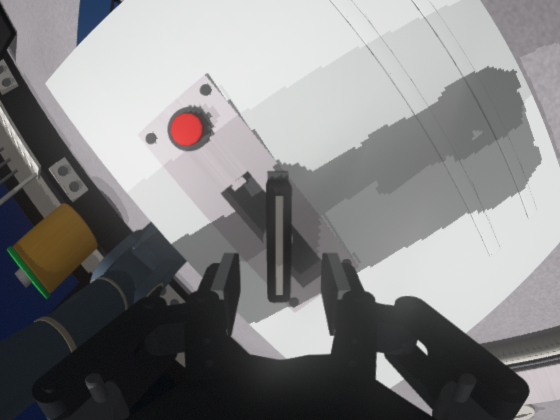

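The fingers are clear of the bar. I'll measure the lid angle from depth, twice.

Run:
```python
from h import *
c=camera_params('scene');K=c['K']
for k in range(2):
    p,d=camera('scene')
    m=np.zeros(d.shape,np.uint8);cv2.fillPoly(m,[np.array([[290,208],[318,205],[352,255],[300,255]])],1)
    v,u=np.nonzero((m>0)&(d>0));P=np.column_stack([(u-K[0,2])/K[0,0],(v-K[1,2])/K[1,1],np.ones(len(u))])*d[v,u][:,None]
    P=(P@np.array(c['rotation']).T+c['position'])@chestR()
    q=P-np.median(P,0);_,sv,V=np.linalg.svd(q[np.linalg.norm(q,axis=1)<.15],full_matrices=False);n=V[2]*np.sign(V[2,2])
    print('normal',n.round(3),'lid',np.arctan2(n[0],n[2]).round(3),len(u),sense()['time_s']);sleep(.5)
```

```text
normal [ 0.654 -0.005  0.756] lid 0.713 2056 35.8083
normal [ 0.654 -0.004  0.756] lid 0.713 2056 36.3583
```

The lid stands at 0.713 rad and isn't moving, so I'm handing in.

```bash
python3 -c "
from rig import *
print(finish_job())"
```

```text
the job is handed in; nothing more can be done
None
```

The chest is open and the job is handed in, at about 36 s of the 72 s allowed; `finish_job` gives no verdict.

- **Button:** I pressed it with a measured peak of about 6.5 N. Depth readings then showed the handle out, with the bar top 26 mm over the plate.
- **Turn:** With a 20 N grip I turned the handle clockwise in small steps. The lid sprang free at about 0.63 rad, standing at about 0.02 rad.
- **Stop:** I then felt on to about 0.69 rad, where the moment had climbed gradually, and backed off slightly. It was not a sharp contact, so I can't be certain the handle touched its solid stop.
- **Lift and release:** I firmed the grip to 32 N, lifted along the hinge arc to about 0.73 rad, let go and backed off 40 mm.

**Last checks:** Two depth fits 0.55 s apart both gave the lid at 0.713 rad (about 41°), at rest, with the gripper clear of the handle. The other bench items looked unmoved in the scene picture, by eye only.

**Disagreements:**
- The handle sat about 1 mm off my camera estimate, which gave about 6 N of side load at the grip. I nulled it before turning.
- The force reading during the lift was mostly 2–6 N, at or below the stated 5–12 N. The pictures showed the lid following throughout.

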